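# Load a wax block through the sprung gate of a loading bay

## Robot

A 7-joint arm with a two-finger parallel gripper is mounted at the origin on a cart in front of the work surface, level with it; the furniture and walls round the work are solid. World frame = base frame: x ahead of the robot, y to its left, z up, the work surface at z = 0. Lengths are in mm, angles in rad, forces in N, time in s.
With the tool pointing down it reaches from about 425 to 975 mm from the base axis. Payload 16.7 kg.
Tool frame: the origin (TCP) lies at the very end of the fingers, on their centre line; the grasp point (between the pads) lies 19 mm behind it; z points along the fingers, y is the direction in which the jaws open and shut (so a half turn about z gives the same grasp; the last joint's range is limited). The gripper opens to 85 mm and grips with 20 to 120 N. Pads are 22 mm wide; open, the fingers measure 114 mm over their backs; the gripper's body (76 mm by 85 mm) begins 54 mm behind the grasp point. The pads swing forward as they close: fully open they stand 13 mm farther back than shut.
Start: joints at [-1.397, 0.426, 0.074, 1.606, -0.034, 1.111, -0.067], TCP at [214.77, 639.883, 231.302] pointing down, gripper open.
Joint ranges: [-2.85, 2.85], [-0.5, 2.14], [-1.23, 1.37], [0.21, 2.46], [-1.02, 4.16], [0.16, 2.05], [-2.73, 2.73]. Speed limits (rad/s): [1.89, 1.89, 2.39, 2.39, 3.01, 3.01, 3.01].

## Interface

Orientations are given as [roll, pitch, yaw] about the fixed x, y, z axes, in that order (R = Rz(yaw) Ry(pitch) Rx(roll)).
In Python, from cell import * gives the robot as it stands.
- The arm moves only by the shell command python3 -m creep 'ROWS' [FORCE]. ROWS is JSON, a list of rows, each a list of 5 numbers: the opening, from 0 (shut) to 1 (fully open), then the shift along the tool's x, y, z in m, then the turn about the tool's z in degrees. In form: [[claw, tx, ty, tz, yaw], ...]. A call has 1 to 5 rows; each row shifts and turns the commanded pose from where the row before left it, along the tool's axes as they then stand; what a row does not reach is not made up. A row lasts 1/12 s, in which the tool goes at most 41.7 mm and 7.16 degrees, less where a joint would pass 70% of its speed; a pose out of reach is approached as far as the arm can. A call is refused whole if a number of a shift passes 0.0417 or a number of a turn 7.16, either way. A call with a gripper value outside its range is refused whole. The fingers move at their own pace and stop on an object; FORCE is the grip in N (left out, the last holds). Time passes only in rows, so rows that do not move let the fingers close. It gives the time, the measured TCP pose, the force and the opening at its end, in the units of the state.
- state(): the state, without advancing time (a new reading comes with each control period).
- snapshot(name): name is "scene" or "top"; returns a dict with "color" (420x560x3 uint8, red, green, blue), "fx", "fy", "cx", "cy" (pixels), "position" and "orientation" of the camera in the world. Camera axes: x right, y down, z forward; pixel columns grow to the right and rows downward; lengths in mm; the calibration is good to about 2 mm. A picture is of the moment at which its call begins. There is no depth.
- hand_in(): hands the job in, once; it reports no verdict.
Trained networks look in the newest picture that a camera, given by its name, has taken for a name from the list of things; names that differ only in an ending like _2 or _b are one class to them, and where a whole thing is asked for, a point or a joint stands for the part that bears it (a point fixed in the world has none). Each returns a list of dicts, best first, with "conf" (0 to 1); they miss things now and then, are a little off and sometimes report something else, mostly with a low value. They report only what shows in the picture. A call takes as long as a camera call. They do not tell look-alikes from the thing itself.
- boxes_of(camera, label): "bbox" ([left, top, right, bottom] in pixels, round what is visible of it).
- trace(camera, label): "region" (420x560 bool, what is visible of it) and "bbox" ([left, top, right, bottom] in pixels, round what is visible of it).
- landmark_of(camera, label): "at" ([row, column] in pixels: a listed point, or the origin of a listed thing).
The state is a dict: "time": time; "joint_positions": joint angles; "dq": joint speeds; "joint_torque": joint torques, N m; "eef_pos": TCP position; "tcp_rot": TCP orientation; "contact_force": force on the tool from outside, world axes, zero at the start; "moment": the same for the moment, N m; "opening": finger opening in mm.
Only numpy, scipy, OpenCV 4.12 (cv2) and the standard library are available. Lean on these libraries where they do the work, as an engineer would, in place of code of your own. Each camera call takes 0.05 s, during which the arm holds its last target.

## Task

Load the bigger of the two loose wax blocks into the metal loading bay: gently lay it lengthwise on the bay's open front plate, then push it in through the sprung double gate and on, by feel, until it presses the spring plunger at the back about halfway in, never hard up to the plunger's end. Take your hand out so that the gate shuts behind the block; do not force anything and leave the small block, the jar and the tape roll where they are.

Things in the scene. Friction and masses are not known exactly. Their poses are not given: they have to be found in the camera images.
- block: the bigger wax block, hard blue wax, 50 x 75 x 28 mm (its x, y, z), about 0.09 kg, lying flat on the bench; origin at the centre of its underside, its y axis runs along the 75 mm length. Grasp it across the 50 mm width.
- bay: the loading bay, a metal fixture screwed to the bench. Origin under the middle of the gate, at bench level; x points inward (the way the block goes), y to the left seen that way, z up. Base plate x -135 to +172 mm, 104 mm wide, its top, on which the block slides, 6 mm above the bench. From x = -135 to -46 mm the plate is open, free of walls.
- mouth (a point): mouth of the funnel at plate height, x = -46 mm of the bay, axes as the bay's. The funnel walls, 28 mm high above the bench, narrow from 86 mm apart here to 54 mm at x = -18; a lane 54 mm wide leads on to the gate.
- gate_line (a point): middle of the gate at plate height (x = 0, y = 0, z = 6 mm of the bay), axes as the bay's. Behind it the walls stand 84 mm apart to x = 40 mm for the leaves, then narrow with slanted lead-ins to 54 mm at x = 53 mm and beyond. Pushing the block through takes about 4 to 8 N at first, 1 N after.
- slot (a point): middle of the lips' slot, level with their top, x = 72.5 mm, z = 43 mm of the bay. From x = -20 to +165 mm two lips (underside 40 mm, top 43 mm above the bench) cover the lane's edges and leave a slot 40 mm wide along the middle; closed fingers reaching down from above travel in it behind the block. The block cannot pass through it.
- gate_left (a joint): left gate leaf, steel, 29 mm high, hinged upright at y = +36 mm of the bay, 34 mm long; 0 = shut across the lane, grows to 1.55 rad as it swings inward; a spring shuts it. The leaves cannot swing outward, and shut behind a block whose back end is more than 34 mm past the gate.
- gate_right (a joint): right gate leaf, the same at y = -36 mm, 0 = shut, positive = open inward. The leaves bear on the sides of fingers between them and jam if these are pulled back outward, so fingers leave straight up.
- plunger (a joint): spring plunger at the back, travel in m: 0 = out, 0.006 = fully in. Its round black face (18 mm wide, 20 mm above the bench) stands untouched anywhere from x = 116 to 134 mm of the bay (not measured: feel for it). With friction the push rises by about 5 to 6 N on touch, then 2 N per mm. Released, it pushes the block back a few mm, which is all right.
- small_block: bystander: the smaller green wax block, 42 x 55 x 24 mm; origin at the centre of its underside
- jar: bystander: brown jar with black lid, 43 mm wide, 55 mm high; origin at the centre of its underside
- tape: bystander: roll of tape lying flat, 73 mm wide, 18 mm high; origin at the centre of its underside
- lamp_head (a point): middle of the near lower edge of the bench lamp's long black box head, on the left above the blue tray: it is fixed and solid, spans about 80 mm in x, 350 mm in y (175 mm either side of this point) and is 80 mm high above this point. Not part of the job: keep the arm and gripper clear of it, also when swinging in from the left.
There are look-alikes about, which are no part of the job. Several things have the shape of the block; the one meant has the colours described above.

How it is judged:
By the outcome, as a careful person would: the job done as asked, in the order asked, and still so for the second after the job is handed in, with the robot touching nothing.
It also fails if it takes over 72 s, if anything falls off the work surface, if the arm or the gripper's body presses on something with over 40 N, if the wrist force passes 120 N, or if a joint passes its speed limit or range.

## Working session

There is one attempt and no reset: what is moved stays moved. The work goes in short steps, Python scripts to look and compute and a shell command to move; the robot and the scene stay as the last step left them, time stands still between calls to the robot, and variables do not carry over. Pictures are saved under pics/ and viewed, and the job is handed in when it is done.

```bash
mkdir -p pics; ls; python3 - <<'E'
from cell import *
import cv2
for n in ["scene","top"]:
    s=snapshot(n); cv2.imwrite(f"pics/{n}0.png",s["color"][:,:,::-1])
    print(n,{k:v for k,v in s.items() if k!="color"})
    for l in ["block","bay","mouth","gate_line","slot","small_block","jar","tape","lamp_head","gate_left","gate_right","plunger"]:
        print(l,[(round(d["conf"],2),[round(float(x)) for x in d["at"]]) for d in landmark_of(n,l)][:4],[(round(d["conf"],2),[round(float(x)) for x in d["bbox"]]) for d in boxes_of(n,l)][:4])
print(state())
E
```

```text
pics
scene {'fx': 414.79509154149457, 'fy': 414.79509154149457, 'cx': 280.0637553903363, 'cy': 212.0111166302467, 'position': array([-225.96154165, -712.57089499,  760.48031649]), 'orientation': array([-2.06822385, -0.02120082, -0.78938595])}
block [(0.92, [323, 338]), (0.6, [301, 354]), (0.6, [282, 313])] [(0.91, [325, 306, 354, 339]), (0.91, [301, 270, 329, 296]), (0.56, [340, 285, 372, 312])]
bay [(0.57, [258, 286])] [(0.8, [248, 224, 338, 286])]
mouth [(0.78, [268, 275])] [(0.74, [246, 229, 336, 287])]
gate_line [(0.92, [257, 290])] [(0.9, [248, 228, 336, 286])]
slot [(0.78, [239, 302])] [(0.94, [246, 226, 333, 286])]
small_block [(0.62, [302, 401])] [(0.57, [388, 285, 415, 306])]
jar [(0.51, [271, 360])] [(0.51, [356, 253, 368, 280])]
tape [(0.55, [246, 222])] []Traceback (most recent call last):
  File "<stdin>", line 7, in <module>
ValueError: it knows: bay, block, gate_left, gate_line, gate_right, jar, mouth, plunger, slot, small_block, tape
```

```bash
python3 - <<'E'
from cell import *
import cv2
for n in ["top"]:
    s=snapshot(n); cv2.imwrite(f"pics/{n}0.png",s["color"][:,:,::-1])
    print(n,{k:v for k,v in s.items() if k!="color"})
    for l in ["block","bay","mouth","gate_line","slot","small_block","jar","tape","gate_left","gate_right","plunger"]:
        print(l,[(round(d["conf"],2),[round(float(x)) for x in d["at"]]) for d in landmark_of(n,l)][:4],[(round(d["conf"],2),[round(float(x)) for x in d["bbox"]]) for d in boxes_of(n,l)][:4])
print(state())
E
```

```text
top {'fx': 407.7216205359965, 'fy': 407.7216205359965, 'cx': 280.96462166462925, 'cy': 208.88399825451125, 'position': array([ 363.47734776,   71.47090255, 1555.73757222]), 'orientation': array([-2.99446321,  0.00326118, -1.58437937])}
block [(0.86, [247, 370]), (0.82, [220, 327]), (0.58, [215, 361])] [(0.71, [351, 207, 374, 220]), (0.51, [323, 209, 336, 231]), (0.5, [359, 234, 385, 254])]
bay [(0.62, [214, 295])] [(0.82, [279, 166, 306, 249])]
mouth [] [(0.68, [283, 170, 309, 247])]
gate_line [] [(0.95, [286, 167, 309, 249]), (0.52, [376, 181, 391, 195])]
slot [(0.69, [194, 294])] [(0.66, [281, 172, 310, 248])]
small_block [(0.57, [188, 383])] [(0.44, [375, 184, 393, 196])]
jar [(0.47, [188, 349])] [(0.52, [374, 181, 391, 196])]
tape [(0.58, [237, 244])] [(0.73, [280, 170, 308, 247]), (0.65, [232, 231, 251, 246])]Traceback (most recent call last):
  File "<stdin>", line 7, in <module>
ValueError: it knows: bay, block, gate_line, jar, lamp_head, mouth, slot, small_block, tape
```

View pics/scene0.png

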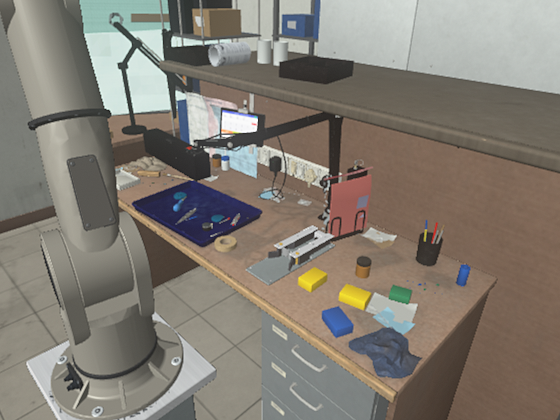

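View pics/top0.png

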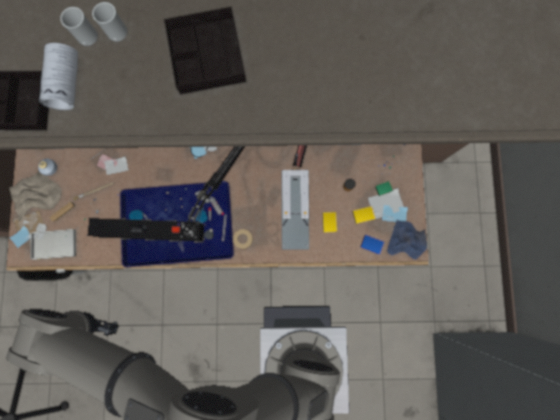

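Scene: the blue block is at about (338,321) in scene and (372,244) in top. The bay is at (295,210) in top with its open plate toward the robot, and the yellow blocks are look-alikes. Next I'll measure these positions.

```bash
cat > h.py <<'E'
from cell import *
import cv2, numpy as np
from scipy.spatial.transform import Rotation as R
def ray(s,u,v,z):
    Rm=R.from_euler('xyz',s["orientation"]).as_matrix()
    d=Rm@np.array([(u-s["cx"])/s["fx"],(v-s["cy"])/s["fy"],1]); p=np.array(s["position"])
    return p+d*(z-p[2])/d[2]
def proj(s,P):
    Rm=R.from_euler('xyz',s["orientation"]).as_matrix()
    c=(np.atleast_2d(P)-s["position"])@Rm
    return np.c_[s["fx"]*c[:,0]/c[:,2]+s["cx"],s["fy"]*c[:,1]/c[:,2]+s["cy"]]
def crop(s,x0,y0,x1,y1,k,name,pts=()):
    im=s["color"][y0:y1,x0:x1,::-1]
    im=cv2.resize(im,None,fx=k,fy=k,interpolation=cv2.INTER_CUBIC).copy()
    for (u,v) in pts: cv2.circle(im,(int(round((u-x0+.5)*k)),int(round((v-y0+.5)*k))),2,(0,0,255),-1)
    cv2.imwrite("pics/"+name,im)
E
python3 - <<'E'
from h import *
t=snapshot("top"); s=snapshot("scene")
crop(t,265,150,425,270,5,"t1.png"); crop(s,230,200,390,320,5,"s1.png"); crop(s,290,270,430,370,5,"s2.png")
for n,c in (("top",t),("scene",s)):
    hsv=cv2.cvtColor(c["color"],cv2.COLOR_RGB2HSV)
    m=cv2.inRange(hsv,(105,140,60),(125,255,255))
    nn,l,st,ce=cv2.connectedComponentsWithStats(m)
    for i in range(1,nn):
        if st[i,4]>60: print(n,st[i],ce[i],cv2.minAreaRect(np.argwhere(l==i)[:,::-1].astype(np.float32)), ray(c,*ce[i],28)[:2].round())
for n in ("top","scene"):
  c=t if n=="top" else s
  for l,z in (("block",0),("gate_line",6),("mouth",6),("slot",43),("tape",0),("jar",0),("small_block",0),("bay",0),("lamp_head",200),("plunger",20)):
    try: print(n,l,[(round(d["conf"],2),ray(c,d["at"][1],d["at"][0],z)[:2].round()) for d in landmark_of(n,l)])
    except Exception as e: pass
q=state();print(q)
E
```

```text
top [ 127  183  105   80 2463] [187.59520909 238.94640682] ((177.4613037109375, 222.52777099609375), (71.5142593383789, 105.0738525390625), 85.31409454345703) [481. 425.]
top [ 122  185   81   36 1889] [161.71678137 201.27104288] ((163.2862091064453, 204.43450927734375), (34.62997055053711, 80.38803100585938), 85.2363510131836) [626. 526.]
top [362 236  21  17 223] [371.78923767 244.07174888] ((371.7680358886719, 244.1031036376953), (18.882299423217773, 11.702716827392578), 21.037511825561523) [ 452. -264.]
scene [457 265  13  21 185] [462.75135135 274.69189189] ((462.7156066894531, 274.61468505859375), (9.1951322555542, 20.880613327026367), 16.699243545532227) [ 862. -412.]
scene [322 307  31  30 569] [336.8629174  321.34973638] ((337.10406494140625, 320.92803955078125), (32.381717681884766, 21.124011993408203), 55.304847717285156) [ 440. -274.]
top block [(0.82, array([ 565., -220.])), (0.62, array([ 443., -259.])), (0.54, array([ 542., -114.]))]
top gate_line [(0.7, array([568.,  15.]))]
top mouth [(0.64, array([529.,  20.]))]
top slot [(0.65, array([658.,  24.]))]
top tape [(0.59
[... 846 characters left out ...]
int_positions': array([-1.396514  ,  0.42611656,  0.07387307,  1.60600639, -0.03406147,
        1.11082221, -0.06707505]), 'dq': array([-6.40066660e-04, -2.97456215e-05,  7.96619777e-04,  1.15024137e-03,
        1.32430716e-03,  1.66751770e-03, -6.85464715e-04]), 'joint_torque': array([ 3.57557528e-04, -9.49517012e+01,  3.75737250e+00, -4.63889909e+01,
        1.90877187e-02,  2.58808570e-03,  3.41715584e-06]), 'eef_pos': array([214.7531186 , 639.87588384, 231.28712056]), 'tcp_rot': array([-3.14149764e+00, -8.01091912e-07,  2.81781889e+00]), 'contact_force': array([ 0.22605308,  0.57361921, -0.5974593 ]), 'moment': array([-0.00517079,  0.01113632,  0.0087405 ]), 'opening': 85.26993032481452}
```

View pics/t1.png

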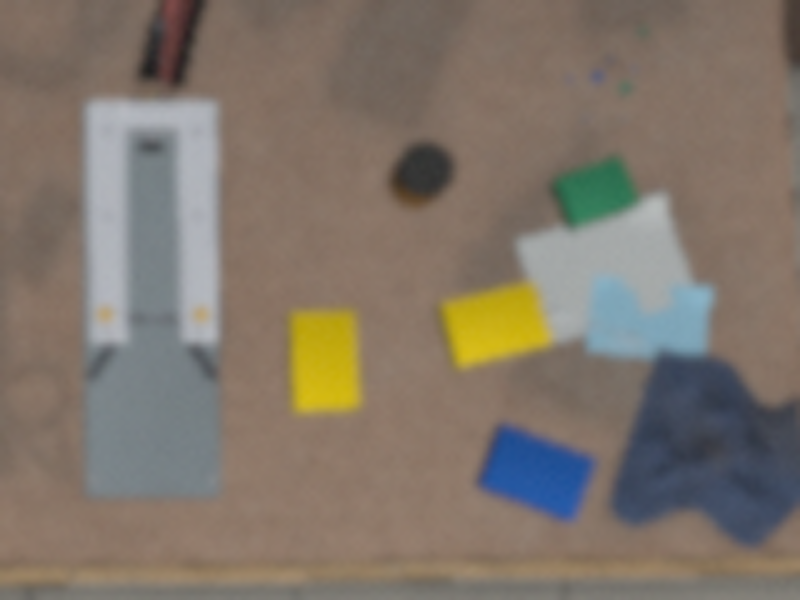

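View pics/s1.png

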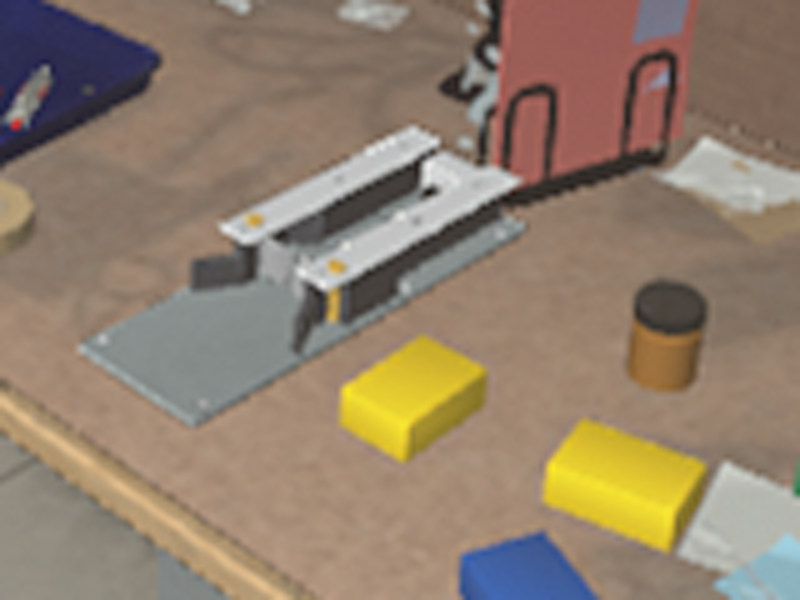

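View pics/s2.png

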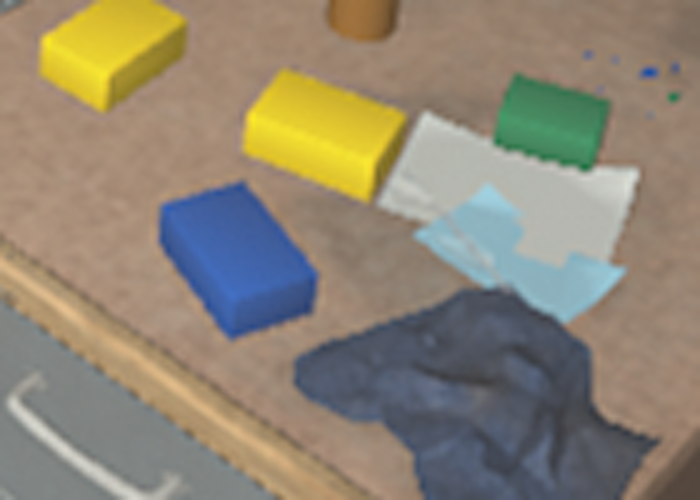

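```bash
cat > fit.py <<'E'
from h import *
from scipy.optimize import least_squares
t=snapshot("top"); s=snapshot("scene")
def c2(x0,y0,k,L): return np.array([(x0+a/k-.5,y0+b/k-.5) for a,b in L])
def fit(name,P,obs,x0):
    # obs: list of (cam, idx list, px)
    def pose(x): return np.array(P)@R.from_euler('z',x[2]).as_matrix().T+[x[0],x[1],0]
    def f(x):
        W=pose(x); return np.concatenate([((proj(c,W[i])-px)*w).ravel() for c,i,px,w in obs])
    for sub in (obs,[obs[0]],[obs[1]]):
        o=obs; 
        g=lambda x:np.concatenate([((proj(c,pose(x)[i])-px)*w).ravel() for c,i,px,w in sub])
        r=least_squares(g,x0); print(name,r.x.round(3),"deg",np.degrees(r.x[2]).round(2)); print(r.fun.round(1))
# bay: plate corners top z=6: FL, FR, BR ; lips corners z43 
P=[(-135,52,6),(-135,-52,6),(172,-52,6),(-20,52,43),(-20,-52,43),(165,52,43),(165,-52,43)]
fit("bay",P,[(t,[0,1],c2(265,150,5,[(87,496),(218,496)]),1),(s,[0,1,2],c2(230,200,5,[(80,349),(197,424),(526,224)]),1)],[580,20,0])
B=[(x,y,z) for z in (0,28) for x in (-25,25) for y in (-37.5,37.5)]
# idx 4:(-25,-37.5,28) 5:(-25,37.5) 6:(25,-37.5) 7:(25,37.5)
# world yaw: block long axis in top image
fit("block",B,[(t,[5,7,6,4],c2(265,150,5,[(484,464),(505,426),(597,460),(576,519)]),1),(s,[7,6,4,5,0],c2(290,270,5,[(245,183),(319,279),(231,311),(160,209),(234,339)]),1)],[445,-260,-.3])
E
python3 fit.py
```

```text
bay [5.73994e+02 2.17970e+01 2.00000e-03] deg 0.13
[-0.4  0.5  0.9  0.  -0.3 -0.7  0.1 -0.2  0.2 -0.1]
bay [ 5.75023e+02  2.05070e+01 -1.40000e-02] deg -0.77
[-0.6  0.   0.6 -0. ]
bay [5.72711e+02 2.08660e+01 7.00000e-03] deg 0.39
[-0.3 -0.3  0.3  0.2  0.   0. ]
block [ 4.53085e+02 -2.67017e+02 -4.10000e-01] deg -23.5
[-0.6  3.8  0.  -0.9  0.4  0.  -0.1  0.6  0.9 -0.4  0.8 -0.5  0.5 -1.7
  0.8 -1.1 -1.   1.1]
block [ 456.465 -267.431   -0.466] deg -26.73
[-0.6  2.3  0.7 -2.2  0.6 -0.2 -0.6  0.1]
block [ 4.50772e+02 -2.67203e+02 -3.80000e-01] deg -21.77
[-0.2 -0.1  0.5 -0.3  0.6 -1.1  0.  -0.3 -1.   1.7]
```

```bash
sed -i 's/(484,464),(505,426)/(478,487),(505,426)/' fit.py
sed -i 's/\[0,1\],c2(265,150,5,\[(87,496),(218,496)\])/[0,1,3,4,5,6],c2(265,150,5,[(87,496),(218,496),(85,344),(219,344),(86,100),(218,100)])/' fit.py
cat >> fit.py <<'E'
bay=lambda P:np.array(P)+[574,21.5,0]
crop(t,265,150,425,270,5,"t2.png",np.r_[proj(t,bay(P+[(-20,20,43),(-20,-20,43),(165,20,43),(165,-20,43),(-46,43,28),(-46,-43,28)])),proj(t,np.array(B)[4:]@R.from_euler('z',-22.5,degrees=True).as_matrix().T+[452.5,-267,0])])
crop(s,230,240,390,360,5,"s3.png",np.r_[proj(s,bay(P+[(-20,20,43),(-20,-20,43),(165,20,43),(165,-20,43),(-46,43,28),(-46,-43,28)])),proj(s,np.array(B)@R.from_euler('z',-22.5,degrees=True).as_matrix().T+[452.5,-267,0])])
E
python3 fit.py
```

```text
bay [ 5.73219e+02  2.07200e+01 -6.00000e-03] deg -0.36
[-0.4  0.6  0.8  0.4 -0.3 -0.4  0.7 -0.6 -0.8  0.2  0.1 -0.  -0.3 -0.7
 -0.2  0.   0.6  0.3]
bay [ 5.73294e+02  2.08500e+01 -1.40000e-02] deg -0.8
[-0.7  0.5  0.5  0.5 -0.4 -0.5  0.7 -0.5 -0.5  0.   0.4  0. ]
bay [5.72711e+02 2.08660e+01 7.00000e-03] deg 0.39
[-0.3 -0.3  0.3  0.2  0.   0. ]
block [ 4.51391e+02 -2.66748e+02 -3.78000e-01] deg -21.65
[ 0.7  0.1 -0.3 -0.2  0.2  0.1  0.1  0.9 -0.2 -0.3  0.5 -0.5  0.6 -1.3
  0.  -0.5 -0.9  1.5]
block [ 4.52172e+02 -2.66108e+02 -3.74000e-01] deg -21.4
[ 0.5 -0.1 -0.5 -0.4  0.  -0.2 -0.   0.6]
block [ 4.50772e+02 -2.67203e+02 -3.80000e-01] deg -21.77
[-0.2 -0.1  0.5 -0.3  0.6 -1.1  0.  -0.3 -1.   1.7]
```

View pics/t2.png

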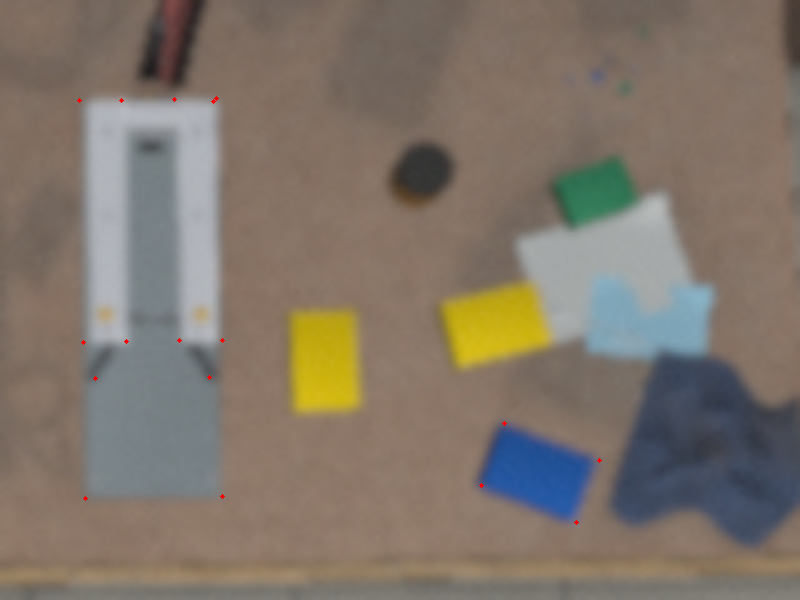

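View pics/s3.png

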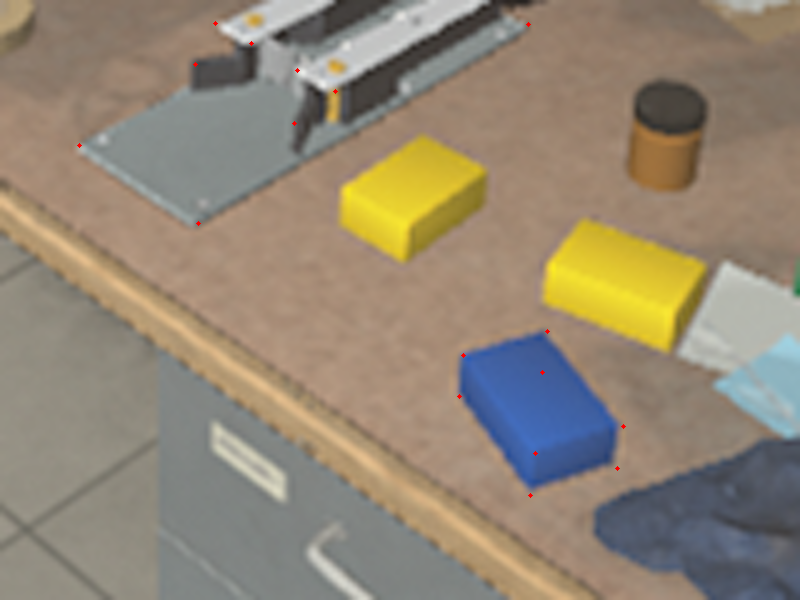

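Laying pose for the block is worked out: bay ≈ (573.5, 20.8, −0.3°) and block ≈ (451.5, −266.7, yaw −21.6°). The lamp triangulates to about (457, 524, 200), so I'll move inside radius first, away from it. Next is a planner that prints rows.

```bash
cat > plan.py <<'E'
# prints rows (claw,tx,ty,tz m,yaw deg) for waypoints x,y,z,psi,n from the current measured pose
import sys,json
from h import *
q=state(); p=np.array(q["eef_pos"]); psi=np.degrees(q["tcp_rot"][2])
print("t",round(q["time"],2),"p",p.round(1),"psi",round(psi,1),"F",q["contact_force"].round(1),"open",round(q["opening"],1))
def plan(wps,claw=1):
    pp=p.copy(); a=psi
    for (x,y,z,ps,n) in wps:
        tgt=np.array([x,y,z],float); d0=pp.copy(); a0=a; rows=[]
        da=(ps-a0+180)%360-180
        for i in range(1,n+1):
            w=d0+(tgt-d0)*i/n; d=(w-pp); r=np.radians(a)
            tx=np.array([np.cos(r),np.sin(r),0]);ty=np.array([np.sin(r),-np.cos(r),0])
            rows.append([claw]+[round(float(v)/1000,3) for v in (d@tx,d@ty,-d[2])]+[round(-da/n,1)])
            # account rounding
            pp=pp+1000*(rows[-1][1]*tx+rows[-1][2]*ty+rows[-1][3]*np.array([0,0,-1])); a-=rows[-1][4]
        for k in range(0,n,5): print(json.dumps(rows[k:k+5]))
    
if __name__=="__main__": plan(json.loads(sys.argv[1]),float(sys.argv[2]) if len(sys.argv)>2 else 1)
E
python3 plan.py '[[215,420,231,150,7],[340,220,231,120,7],[440,-20,231,90,8],[451.5,-266.7,200,68.4,8]]'
python3 -c "
from h import *
s=snapshot('top')
for z in (300,500,700,900): print(z,ray(s,300,146,z))"
```

```text
t 2.95 p [214.7 639.9 231.3] psi 161.4 F [ 0.5  0.5 -0.8] open 85.3
[[1, -0.01, -0.03, 0.0, 1.6], [1, -0.011, -0.029, 0.0, 1.6], [1, -0.012, -0.029, 0.0, 1.6], [1, -0.012, -0.029, 0.0, 1.6], [1, -0.013, -0.029, 0.0, 1.6]]
[[1, -0.014, -0.028, 0.0, 1.6], [1, -0.015, -0.027, 0.0, 1.6]]
[[1, -0.03, -0.016, 0.0, 4.3], [1, -0.031, -0.014, 0.0, 4.3], [1, -0.031, -0.011, 0.0, 4.3], [1, -0.033, -0.009, 0.0, 4.3], [1, -0.033, -0.007, 0.0, 4.3]]
[[1, -0.034, -0.004, 0.0, 4.3], [1, -0.033, -0.001, 0.0, 4.3]]
[[1, -0.032, -0.004, 0.0, 3.8], [1, -0.033, -0.002, 0.0, 3.8], [1, -0.032, -0.0, 0.0, 3.8], [1, -0.033, 0.002, 0.0, 3.8], [1, -0.032, 0.004, 0.0, 3.8]]
[[1, -0.032, 0.007, 0.0, 3.8], [1, -0.031, 0.008, 0.0, 3.8], [1, -0.031, 0.011, 0.0, 3.8]]
[[1, -0.031, 0.002, 0.004, 2.7], [1, -0.031, 0.003, 0.004, 2.7], [1, -0.03, 0.004, 0.004, 2.7], [1, -0.03, 0.006, 0.004, 2.7], [1, -0.03, 0.007, 0.004, 2.7]]
[[1, -0.03, 0.009, 0.003, 2.7], [1, -0.029, 0.01, 0.004, 2.7], [1, -0.029, 0.011, 0.004, 2.7]]
300 [751.2745281    9.64843858 300.        ]
500 [689.5104798   19.49483728 500.        ]
700 [627.74643149  29.34123597 700.        ]
900 [565.98238319  39.18763467 900.        ]
```

```bash
python3 -m creep '[[1,-0.01,-0.03,0,1.6],[1,-0.011,-0.029,0,1.6],[1,-0.012,-0.029,0,1.6],[1,-0.012,-0.029,0,1.6],[1,-0.013,-0.029,0,1.6]]'
python3 -m creep '[[1,-0.014,-0.028,0,1.6],[1,-0.015,-0.027,0,1.6],[1,-0.03,-0.016,0,4.3],[1,-0.031,-0.014,0,4.3],[1,-0.031,-0.011,0,4.3]]'
python3 plan.py '[[340,220,231,120,5],[440,-20,231,90,8],[451.5,-266.7,200,68.4,8]]'
```

```text
time: 3.42
eef_pos: [214.4, 481.2, 231.2]
tcp_rot: [3.142, -0.0, 2.677]
contact_force: [0.0, 0.5, 1.1]
opening: 85.2
time: 3.83
eef_pos: [268.8, 333.4, 231.6]
tcp_rot: [3.141, -0.001, 2.394]
contact_force: [1.1, 0.7, 0.3]
opening: 85.5
t 3.83 p [268.8 333.4 231.6] psi 137.2 F [1.1 0.7 0.3] open 85.5
[[1, -0.026, -0.007, 0.0, 3.4], [1, -0.026, -0.005, 0.0, 3.4], [1, -0.027, -0.004, 0.0, 3.4], [1, -0.026, -0.002, 0.0, 3.4], [1, -0.027, -0.001, 0.001, 3.4]]
[[1, -0.032, -0.004, -0.0, 3.8], [1, -0.033, -0.002, -0.0, 3.8], [1, -0.032, -0.0, -0.0, 3.8], [1, -0.033, 0.002, -0.0, 3.8], [1, -0.032, 0.004, -0.0, 3.8]]
[[1, -0.032, 0.007, -0.0, 3.8], [1, -0.031, 0.008, -0.0, 3.8], [1, -0.031, 0.011, -0.0, 3.8]]
[[1, -0.031, 0.002, 0.004, 2.7], [1, -0.031, 0.002, 0.004, 2.7], [1, -0.03, 0.005, 0.003, 2.7], [1, -0.03, 0.006, 0.004, 2.7], [1, -0.03, 0.007, 0.004, 2.7]]
[[1, -0.03, 0.009, 0.004, 2.7], [1, -0.029, 0.01, 0.004, 2.7], [1, -0.029, 0.011, 0.004, 2.7]]
```

```bash
python3 -m creep '[[1,-0.026,-0.007,0,3.4],[1,-0.026,-0.005,0,3.4],[1,-0.027,-0.004,0,3.4],[1,-0.026,-0.002,0,3.4],[1,-0.027,-0.001,0,3.4]]'
python3 -m creep '[[1,-0.032,-0.004,0,3.8],[1,-0.033,-0.002,0,3.8],[1,-0.032,0,0,3.8],[1,-0.033,0.002,0,3.8],[1,-0.032,0.004,0,3.8]]'
python3 -m creep '[[1,-0.032,0.007,0,3.8],[1,-0.031,0.008,0,3.8],[1,-0.031,0.011,0,3.8]]'
python3 plan.py '[[451.5,-266.7,180,68.4,9]]'
```

```text
time: 4.25
eef_pos: [340.6, 220.8, 231.6]
tcp_rot: [3.141, -0.0, 2.098]
contact_force: [0.3, 0.2, -0.7]
opening: 85.4
time: 4.67
eef_pos: [403.3, 70.3, 231.6]
tcp_rot: [3.141, -0.001, 1.765]
contact_force: [1.0, 0.3, -0.6]
opening: 85.4
time: 4.92
eef_pos: [441.4, -19.6, 231.7]
tcp_rot: [3.141, -0.001, 1.567]
contact_force: [1.8, 1.3, -0.5]
opening: 85.3
t 4.92 p [441.4 -19.6 231.7] psi 89.8 F [ 1.8  1.3 -0.5] open 85.3
[[1, -0.027, 0.001, 0.006, 2.4], [1, -0.028, 0.003, 0.005, 2.4], [1, -0.027, 0.003, 0.006, 2.4], [1, -0.027, 0.005, 0.006, 2.4], [1, -0.027, 0.006, 0.006, 2.4]]
[[1, -0.027, 0.007, 0.005, 2.4], [1, -0.026, 0.008, 0.006, 2.4], [1, -0.026, 0.009, 0.006, 2.4], [1, -0.025, 0.01, 0.006, 2.4]]
```

```bash
python3 -m creep '[[1,-0.027,0.001,0.006,2.4],[1,-0.028,0.003,0.005,2.4],[1,-0.027,0.003,0.006,2.4],[1,-0.027,0.005,0.006,2.4],[1,-0.027,0.006,0.006,2.4]]'
python3 -m creep '[[1,-0.027,0.007,0.005,2.4],[1,-0.026,0.008,0.006,2.4],[1,-0.026,0.009,0.006,2.4],[1,-0.025,0.01,0.006,2.4],[1,0,0,0.02,0]]'
python3 plan.py '[[451.5,-266.7,70,68.4,4],[451.5,-266.7,3,68.4,3]]'
python3 - <<'E'
from h import *
t=snapshot("top"); s=snapshot("scene")
crop(t,300,180,420,270,5,"t4.png"); cv2.imwrite("pics/s4.png",s["color"][:,:,::-1])
E
```

```text
time: 5.33
eef_pos: [447.5, -156.6, 202.3]
tcp_rot: [3.141, -0.0, 1.359]
contact_force: [0.3, 0.5, -0.6]
opening: 85.3
time: 5.75
eef_pos: [452.9, -270.2, 160.9]
tcp_rot: [3.137, 0.002, 1.186]
contact_force: [-0.0, 0.3, 0.4]
opening: 85.4
t 5.75 p [ 452.9 -270.2  160.9] psi 67.9 F [-0.   0.3  0.4] open 85.4
[[1, 0.001, -0.001, 0.023, -0.1], [1, 0.0, -0.0, 0.022, -0.1], [1, 0.001, -0.001, 0.023, -0.1], [1, 0.001, -0.001, 0.023, -0.1]]
[[1, -0.0, 0.0, 0.022, -0.0], [1, -0.0, 0.0, 0.023, -0.0], [1, -0.0, 0.0, 0.022, -0.0]]
```

View pics/s4.png

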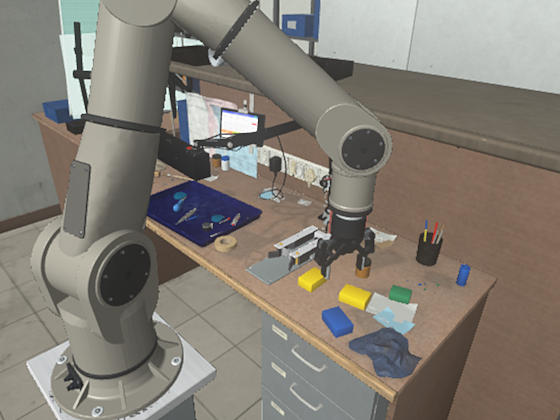

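View pics/t4.png

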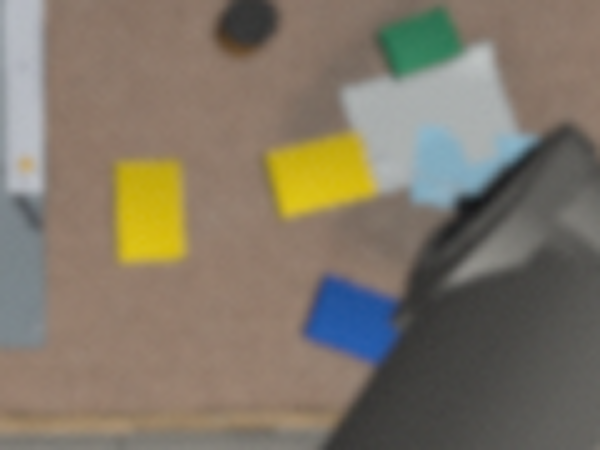

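The view is clear: the gripper is above the blue block with the arm over it. Descending.

```bash
python3 -m creep '[[1,0.001,-0.001,0.023,0],[1,0,0,0.022,0],[1,0.001,-0.001,0.023,0],[1,0.001,0,0.023,0]]'
python3 plan.py '[[451.5,-266.7,30,68.4,2],[451.5,-266.7,3,68.4,3]]'
python3 - <<'E'
from h import *
s=snapshot("scene")
crop(s,270,200,410,340,5,"s5.png")
E
```

```text
time: 6.18
eef_pos: [452.0, -260.2, 68.2]
tcp_rot: [3.141, -0.001, 1.194]
contact_force: [1.5, 0.5, 0.0]
opening: 85.5
t 6.18 p [ 452.  -260.2   68.2] psi 68.4 F [1.5 0.5 0. ] open 85.5
[[1, -0.003, 0.001, 0.019, 0.0], [1, -0.003, 0.001, 0.019, 0.0]]
[[1, -0.0, -0.0, 0.009, 0.0], [1, -0.0, -0.0, 0.009, 0.0], [1, -0.0, -0.0, 0.009, 0.0]]
```

View pics/s5.png

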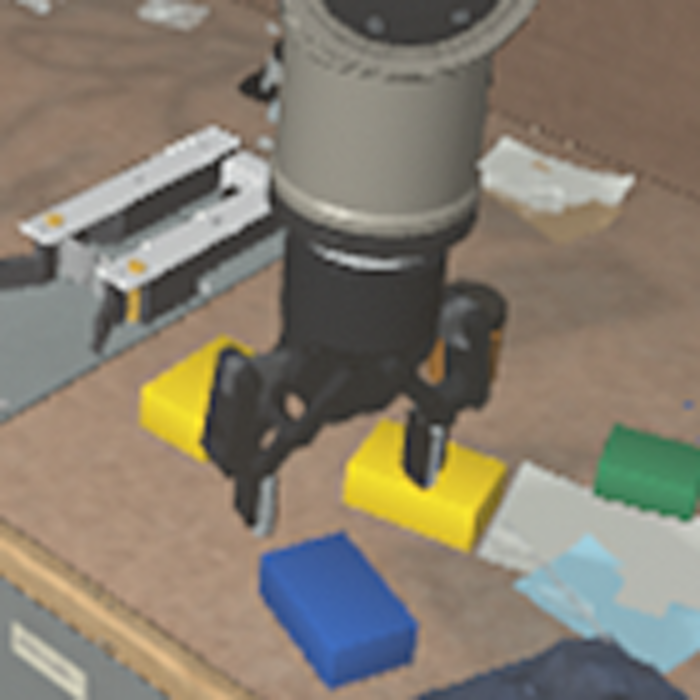

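The gripper straddles the blue block correctly (block at crop (335,610)). I'll use the settled reading and continue.

```bash

python3 plan.py '[[451.5,-266.7,32,68.4,2]]'
```

```text
t 6.23 p [ 450.6 -258.9   64.8] psi 68.5 F [-3.6  3.6 -5.1] open 85.4
[[1, -0.003, 0.002, 0.016, 0.0], [1, -0.004, 0.002, 0.017, 0.0]]
```

```bash
python3 -m creep '[[1,-0.003,0.002,0.016,0],[1,-0.004,0.002,0.014,0],[1,0,0,0,0]]'
python3 plan.py '[[451.5,-266.7,3,68.4,3]]'
```

```text
time: 6.48
eef_pos: [452.4, -268.7, 37.8]
tcp_rot: [-3.14, -0.0, 1.194]
contact_force: [-0.6, 0.6, -0.2]
opening: 85.2
t 6.48 p [ 452.4 -268.7   37.8] psi 68.4 F [-0.6  0.6 -0.2] open 85.2
[[1, 0.001, -0.001, 0.012, -0.0], [1, 0.0, -0.0, 0.011, -0.0], [1, 0.001, -0.001, 0.012, -0.0]]
```

```bash
python3 -m creep '[[1,0.001,-0.001,0.012,0],[1,0.001,0,0.012,0],[1,0,0,0.01,0],[1,0,0,0,0]]' 30
python3 plan.py '[[451.5,-266.7,4,68.4,3]]'
python3 -m creep '[[0.4,0,0,0,0],[0.4,0,0,0,0],[0.4,0,0,0,0],[0.4,0,0,0,0]]' 30
```

```text
time: 6.82
eef_pos: [451.9, -266.0, 2.9]
tcp_rot: [-3.14, -0.0, 1.194]
contact_force: [-1.4, -0.1, -0.9]
opening: 85.5
t 6.82 p [ 451.9 -266.     2.9] psi 68.4 F [-1.4 -0.1 -0.9] open 85.5
[[1, -0.0, -0.0, -0.0, -0.0], [1, -0.001, -0.0, -0.001, -0.0], [1, 0.0, -0.0, -0.0, -0.0]]
time: 7.15
eef_pos: [452.7, -267.1, 4.9]
tcp_rot: [3.141, -0.0, 1.193]
contact_force: [-0.9, 0.5, 3.5]
opening: 49.6
```

```bash
python3 -m creep '[[0.3,0,0,0,0],[0.3,0,0,-0.005,0],[0.3,0,0,-0.015,0],[0.3,0,0,-0.03,0],[0.3,0,0,0,0]]' 40
python3 - <<'E'
from h import *
s=snapshot("scene")
crop(s,270,200,410,340,5,"s6.png")
E
python3 plan.py '[[478.5,21.2,100,0,10]]' 0.3
```

```text
time: 7.57
eef_pos: [453.8, -268.2, 58.2]
tcp_rot: [3.137, -0.0, 1.192]
contact_force: [1.2, -1.5, 0.4]
opening: 49.5
t 7.62 p [ 453.7 -267.5   56.6] psi 68.3 F [-0.  -0.1 -1.1] open 49.1
[[0.3, 0.028, -0.008, -0.004, 6.8], [0.3, 0.026, -0.012, -0.005, 6.8], [0.3, 0.025, -0.015, -0.004, 6.8], [0.3, 0.023, -0.017, -0.004, 6.8], [0.3, 0.021, -0.02, -0.005, 6.8]]
[[0.3, 0.019, -0.023, -0.004, 6.8], [0.3, 0.015, -0.024, -0.004, 6.8], [0.3, 0.013, -0.026, -0.005, 6.8], [0.3, 0.009, -0.028, -0.004, 6.8], [0.3, 0.006, -0.028, -0.004, 6.8]]
```

View pics/s6.png

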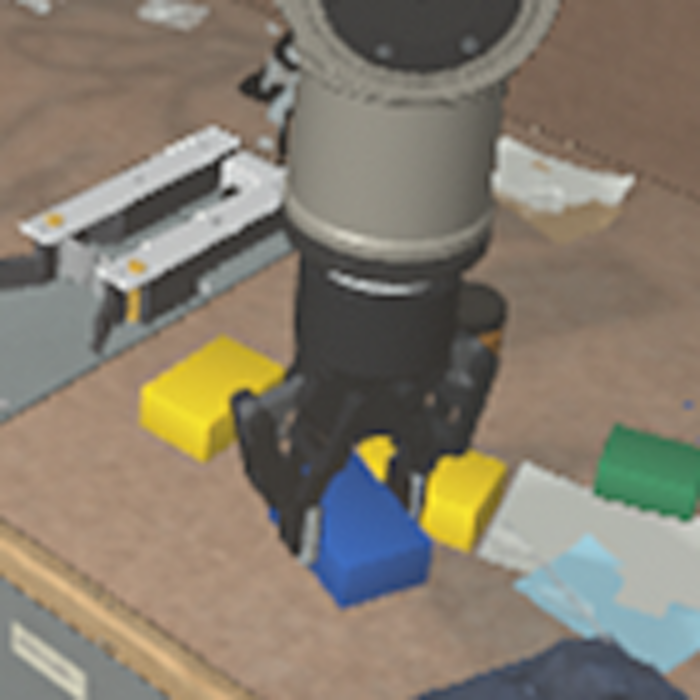

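The blue block is held level and clear of the bench. Swinging it to above the plate.

```bash
python3 -m creep '[[0.3,0.028,-0.008,-0.006,6.8],[0.3,0.026,-0.012,-0.006,6.8],[0.3,0.025,-0.015,-0.004,6.8],[0.3,0.023,-0.017,-0.004,6.8],[0.3,0.021,-0.02,-0.004,6.8]]'
python3 -m creep '[[0.3,0.019,-0.023,-0.004,6.8],[0.3,0.015,-0.024,-0.003,6.8],[0.3,0.013,-0.026,-0.003,6.8],[0.3,0.009,-0.028,-0.003,6.8],[0.3,0.006,-0.028,-0.002,6.8]]'
python3 -m creep '[[0.3,0,0,0,0],[0.3,0,0,0,0]]'
python3 plan.py '[[478.5,21.2,70,-0.3,2]]' 0.3
python3 - <<'E'
from h import *
s=snapshot("scene");t=snapshot("top")
crop(s,200,180,360,300,5,"s7.png");crop(t,230,160,350,280,5,"t7.png")
E
```

```text
time: 8.03
eef_pos: [464.5, -121.6, 78.4]
tcp_rot: [-3.141, -0.0, 0.593]
contact_force: [0.9, 0.8, -1.1]
opening: 49.3
time: 8.45
eef_pos: [476.9, 23.6, 93.5]
tcp_rot: [-3.141, -0.0, 0.001]
contact_force: [1.3, 0.3, -1.4]
opening: 49.0
time: 8.62
eef_pos: [477.0, 23.4, 92.9]
tcp_rot: [3.14, 0.001, 0.01]
contact_force: [0.9, -1.1, -0.8]
opening: 49.3
t 8.62 p [477.   23.4  92.9] psi 0.6 F [ 0.9 -1.1 -0.8] open 49.3
[[0.3, 0.001, 0.001, 0.011, 0.4], [0.3, 0.0, 0.001, 0.012, 0.4]]
```

View pics/s7.png

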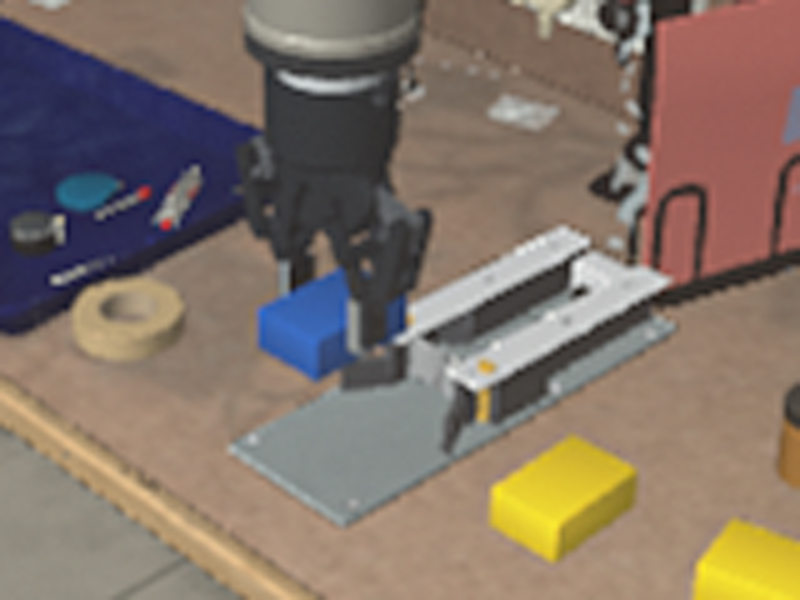

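View pics/t7.png

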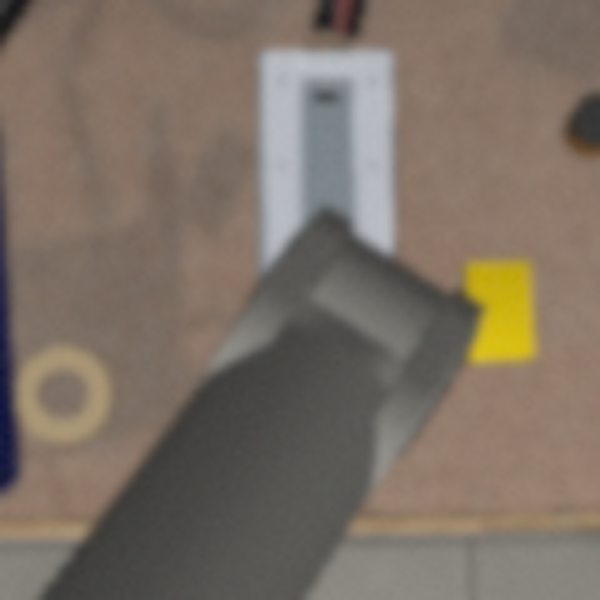

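```bash
cat > bfit.py <<'E'
from h import *
from scipy.optimize import least_squares
s=snapshot("scene")
px=np.array([(200+a/5-.5,180+b/5-.5) for a,b in [(318,379),(262,343),(259,307),(318,344)]])
# block length along world x: near(-x) end corners: right(-y) bottom, left(+y) bottom, left top, right top
P=np.array([(-37.5,-25,0),(-37.5,25,0),(-37.5,25,28),(-37.5,-25,28)])
r=least_squares(lambda v:(proj(s,P+v)-px).ravel(),[477,23,90]);print(r.x.round(1),r.fun.round(1))
r=least_squares(lambda v:(proj(s,P+[v[0],23.4,v[1]])-px).ravel(),[477,90]);print(r.x.round(1),r.fun.round(1))
E
python3 bfit.py; python3 plan.py '[[478.5,21.2,35,-0.3,3]]' 0.3
```

```text
[510.4  56.1  59.1] [-0.1  0.2 -0.2  0.6  0.3 -0.  -0.1 -0.7]
[480.7  88.3] [ 0.2  0.5 -0.4  0.6  0.1 -0.3  0.2 -0.8]
t 8.77 p [476.8  20.8  93.2] psi 0.4 F [-0.1 -0.1 -0.6] open 49.4
[[0.3, 0.001, -0.0, 0.019, 0.2], [0.3, 0.0, -0.0, 0.02, 0.2], [0.3, 0.001, -0.0, 0.019, 0.2]]
```

```bash
python3 -m creep '[[0.3,0.001,0,0.02,0.3],[0.3,0.001,0,0.02,0.3],[0.3,0,0,0.018,0],[0.3,0,0,0.01,0],[0.3,0,0,0,0]]'
python3 -m creep '[[0.3,0,0,0,0],[0.3,0,0,0,0]]'
python3 plan.py '[[478.5,20.8,14,-0.3,3]]' 0.3
```

```text
time: 9.18
eef_pos: [478.1, 20.2, 24.0]
tcp_rot: [3.141, 0.002, -0.006]
contact_force: [0.4, -0.1, -0.8]
opening: 49.3
time: 9.35
eef_pos: [479.4, 20.9, 26.0]
tcp_rot: [-3.141, -0.001, -0.006]
contact_force: [0.2, -0.7, -1.1]
opening: 49.1
t 9.35 p [479.4  20.9  26. ] psi -0.3 F [ 0.2 -0.7 -1.1] open 49.1
[[0.3, -0.0, 0.0, 0.004, -0.0], [0.3, -0.001, 0.0, 0.004, -0.0], [0.3, 0.0, 0.0, 0.004, -0.0]]
```

```bash
python3 -m creep '[[0.3,0,0,0.004,0],[0.3,0,0,0.003,0],[0.3,0,0,0.002,0],[0.3,0,0,0.001,0],[0.3,0,0,0,0]]'
python3 -m creep '[[0.3,0,0,0.002,0],[0.3,0,0,0.001,0],[0.3,0,0,0,0]]'
```

```text
time: 9.77
eef_pos: [479.0, 21.8, 15.2]
tcp_rot: [-3.142, 0.0, -0.004]
contact_force: [0.3, 0.5, -0.8]
opening: 49.3
time: 10.02
eef_pos: [479.0, 21.8, 12.2]
tcp_rot: [3.141, 0.0, -0.004]
contact_force: [0.8, 0.8, -1.1]
opening: 48.9
```

```bash
python3 -m creep '[[0.3,0,0,0.001,0],[0.3,0,0,0,0]]'
python3 -m creep '[[0.3,0,0,0.001,0],[0.3,0,0,0,0]]'
python3 - <<'E'
from h import *
s=snapshot("scene")
crop(s,200,180,360,300,5,"s8.png")
E
```

```text
time: 10.18
eef_pos: [479.0, 21.8, 11.2]
tcp_rot: [3.142, 0.0, -0.004]
contact_force: [-0.1, -0.6, -0.1]
opening: 48.9
time: 10.35
eef_pos: [479.1, 21.7, 10.9]
tcp_rot: [-3.141, -0.0, -0.005]
contact_force: [-6.7, 2.0, 23.8]
opening: 49.0
```

View pics/s8.png

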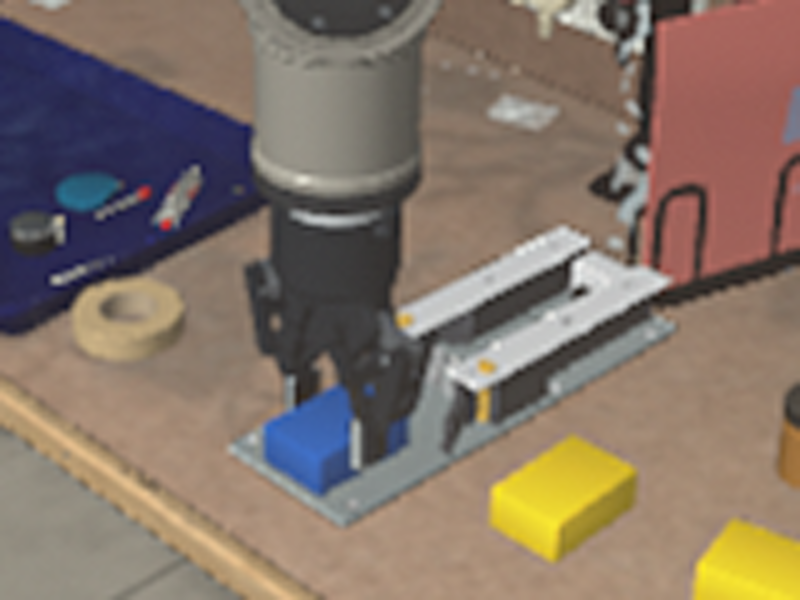

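Block rests on the plate, back end just inside the front edge (crop (320,490) vs the plate edge at (345,525)). I'll ease off and open.

```bash
python3 -m creep '[[0.3,0,0,-0.0005,0],[0.75,0,0,0,0],[0.85,0,0,0,0],[0.85,0,0,0,0]]'
python3 -m creep '[[0.85,0,0,-0.02,0],[0.85,0,0,-0.03,0],[0.85,0,0,-0.03,0],[0.85,-0.03,0,-0.01,0],[0,-0.03,0,0,0]]'
python3 -m creep '[[0,0,0,0,0],[0,0,0,0,0],[0,0,0,0,0],[0,0,0,0,0]]'
python3 - <<'E'
from h import *
s=snapshot("scene")
crop(s,200,180,360,300,5,"s9.png")
t=snapshot("top");crop(t,230,160,350,280,5,"t9.png")
E
python3 plan.py '[[420,21.2,40,-0.3,4]]'
```

```text
time: 10.73
eef_pos: [479.1, 21.8, 10.8]
tcp_rot: [3.141, -0.0, -0.004]
contact_force: [-0.1, -0.7, -0.1]
opening: 72.6
time: 11.15
eef_pos: [420.2, 21.7, 102.4]
tcp_rot: [-3.141, -0.003, -0.005]
contact_force: [0.2, -0.1, -0.4]
opening: 62.3
time: 11.48
eef_pos: [419.8, 22.1, 100.9]
tcp_rot: [3.141, -0.001, -0.004]
contact_force: [0.3, 0.3, -0.8]
opening: 12.0
t 11.58 p [419.7  21.7 100.8] psi -0.3 F [ 0.2  0.1 -0.1] open 0.2
[[1, 0.0, 0.0, 0.015, 0.0], [1, 0.0, 0.0, 0.015, 0.0], [1, 0.0, 0.0, 0.016, 0.0], [1, 0.0, 0.001, 0.015, 0.0]]
```

View pics/s9.png

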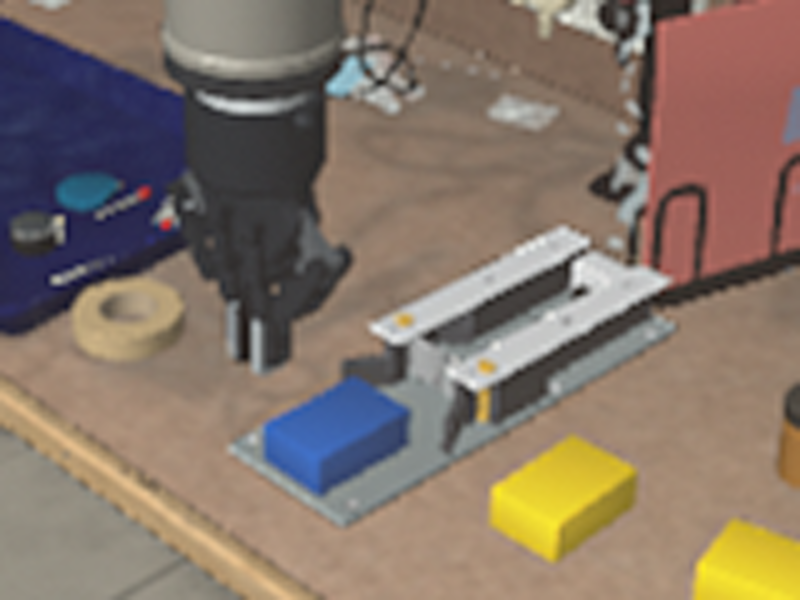

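View pics/t9.png

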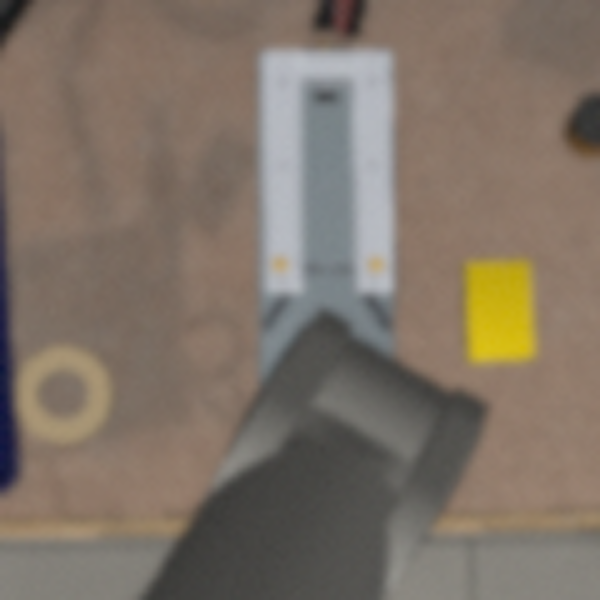

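The block lies squarely on the plate with its rear edge at about crop (320,490), and the closed fingers hang behind it. I'll lower them behind the block to z≈15 and push.

```bash
python3 -m creep '[[0,0,0.0005,0.035,0],[0,0,0,0.03,0],[0,0,0,0.02,0],[0,0,0,0.001,0],[0,0,0,0,0]]'
python3 -m creep '[[0,0.004,0,0,0],[0,0.004,0,0,0],[0,0.003,0,0,0],[0,0.002,0,0,0]]'
```

```text
time: 12.0
eef_pos: [418.9, 20.5, 14.6]
tcp_rot: [3.141, 0.002, -0.006]
contact_force: [-0.1, 0.6, -0.2]
opening: -0.2
time: 12.33
eef_pos: [433.2, 21.9, 15.5]
tcp_rot: [-3.141, -0.001, -0.004]
contact_force: [-0.5, -0.1, 0.8]
opening: -0.1
```

```bash
python3 -m creep '[[0,0.004,0,0,0],[0,0.004,0,0,0],[0,0.004,0,0,0],[0,0.004,0,0,0]]'
python3 - <<'E'
from h import *
s=snapshot("scene")
crop(s,200,180,360,300,5,"s10.png")
E
```

```text
time: 12.67
eef_pos: [448.5, 21.5, 14.9]
tcp_rot: [3.142, 0.0, -0.004]
contact_force: [-1.5, 0.6, 1.4]
opening: -0.2
```

View pics/s10.png

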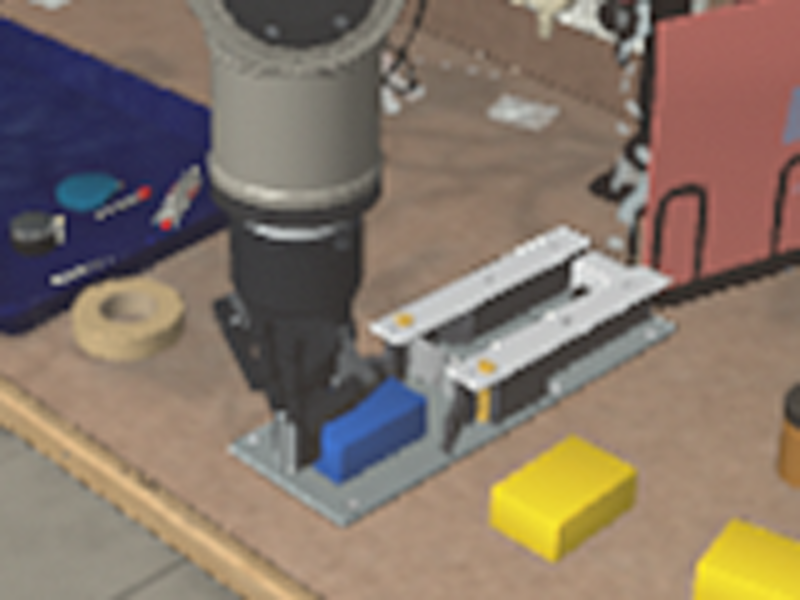

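```bash
python3 -m creep '[[0,0.004,0,0,0],[0,0.004,0,0,0],[0,0.004,0,0,0],[0,0.004,0,0,0]]'
python3 -m creep '[[0,0.004,0,0,0],[0,0.004,0,0,0],[0,0.003,0,0,0],[0,0.003,0,0,0]]'
```

```text
time: 13.05
eef_pos: [464.5, 21.3, 14.8]
tcp_rot: [3.141, -0.0, -0.004]
contact_force: [-0.6, -0.8, -0.5]
opening: 0.2
time: 13.38
eef_pos: [478.3, 21.2, 14.8]
tcp_rot: [3.142, 0.0, -0.004]
contact_force: [-1.1, 0.0, 1.3]
opening: -0.2
```

```bash
python3 -m creep '[[0,0.003,0,0,0],[0,0.003,0,0,0]]'
python3 -m creep '[[0,0.003,0,0,0],[0,0.003,0,0,0]]'
python3 -m creep '[[0,0.003,0,0,0],[0,0.003,0,0,0]]'
python3 - <<'E'
from h import *
s=snapshot("scene")
crop(s,200,180,360,300,5,"s11.png")
t=snapshot("top");crop(t,230,160,350,280,5,"t11.png")
E
```

```text
time: 13.55
eef_pos: [484.3, 21.2, 14.8]
tcp_rot: [3.142, 0.0, -0.004]
contact_force: [-0.0, -0.3, -0.2]
opening: -0.3
time: 13.72
eef_pos: [489.1, 21.2, 14.6]
tcp_rot: [-3.141, 0.002, -0.005]
contact_force: [-12.0, 0.8, 10.5]
opening: -0.2
time: 13.88
eef_pos: [494.3, 21.1, 14.5]
tcp_rot: [-3.141, 0.003, -0.005]
contact_force: [-12.0, -0.3, 10.2]
opening: 0.5
```

View pics/s11.png

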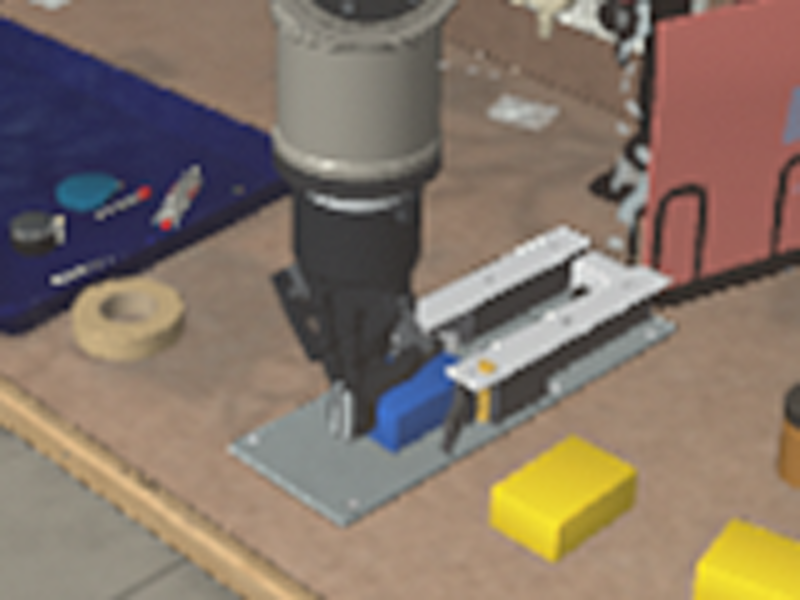

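View pics/t11.png

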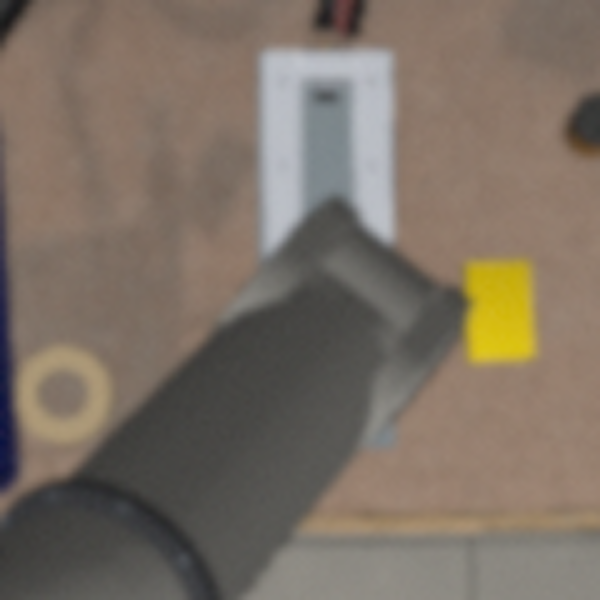

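Gate contact was felt at TCP x≈488, matching the bay fit. The upward force suggests I'm pushing a little high, so I'll back off slightly, lower the fingers and continue.

```bash
python3 -m creep '[[0,-0.003,0,0,0],[0,0,0,0.003,0],[0,0,0,0.002,0],[0,0,0,0,0]]'
python3 -m creep '[[0,0.003,0,0,0],[0,0.002,0,0,0]]'
python3 -m creep '[[0,0.002,0,0,0],[0,0.002,0,0,0]]'
```

```text
time: 14.32
eef_pos: [492.7, 21.3, 9.4]
tcp_rot: [-3.142, 0.001, -0.004]
contact_force: [-3.1, 0.4, -1.6]
opening: 0.4
time: 14.48
eef_pos: [497.7, 21.2, 9.6]
tcp_rot: [-3.142, 0.001, -0.004]
contact_force: [-4.8, 1.2, -0.1]
opening: -0.1
time: 14.65
eef_pos: [502.1, 21.2, 9.7]
tcp_rot: [3.142, 0.0, -0.004]
contact_force: [-3.7, 1.1, -1.3]
opening: -0.1
```

```bash
python3 -m creep '[[0,0.003,0,0,0],[0,0.003,0,0,0],[0,0.003,0,0,0]]'
python3 -m creep '[[0,0.003,0,0,0],[0,0.003,0,0,0],[0,0.003,0,0,0]]'
python3 -m creep '[[0,0.003,0,0,0],[0,0.003,0,0,0],[0,0.003,0,0,0]]'
python3 - <<'E'
from h import *
s=snapshot("scene")
crop(s,230,190,350,290,6,"s12.png")
t=snapshot("top");crop(t,230,160,350,280,5,"t12.png")
E
```

```text
time: 14.9
eef_pos: [511.6, 21.1, 9.9]
tcp_rot: [3.141, -0.0, -0.004]
contact_force: [-2.1, -0.1, -0.7]
opening: 0.0
time: 15.15
eef_pos: [520.4, 21.0, 9.8]
tcp_rot: [3.141, -0.0, -0.004]
contact_force: [-4.1, -0.9, 0.1]
opening: 0.0
time: 15.4
eef_pos: [529.6, 21.1, 9.9]
tcp_rot: [3.142, -0.0, -0.004]
contact_force: [-1.5, 0.5, -0.9]
opening: -0.3
```

View pics/s12.png

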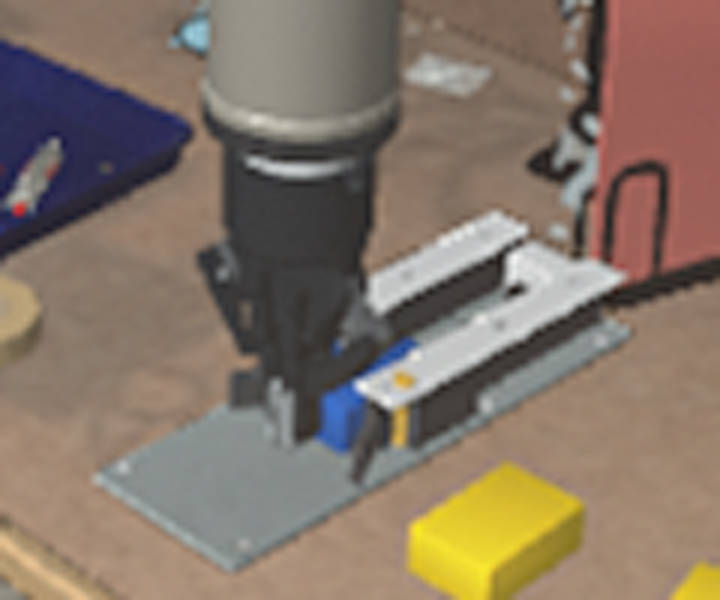

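View pics/t12.png

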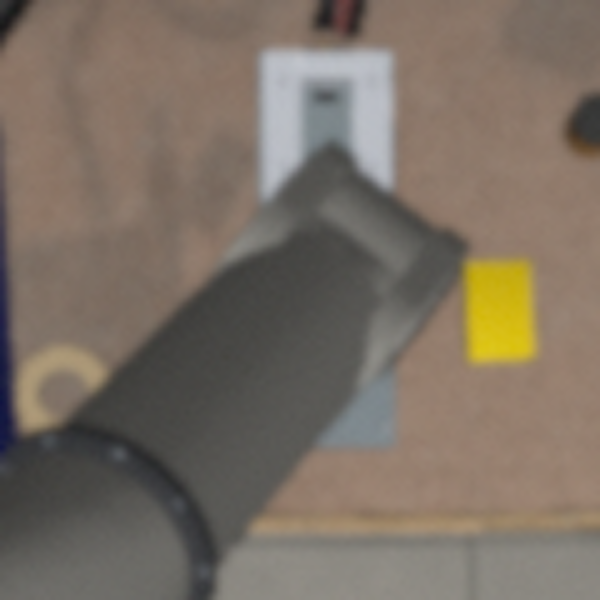

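```bash
python3 - <<'E'
from h import *
import cv2
s=snapshot("scene")
im=cv2.imread("pics/s9.png")
for h in (0,10,20,30,40,50,60,70):
    for y,c in ((-20,(0,0,255)),(20,(0,255,0)),(0,(255,0,0))):
        u,v=proj(s,[(419.7,21.7+y,100.8+h)])[0]
        cv2.circle(im,(int((u-200+.5)*5),int((v-180+.5)*5)),2,c,-1)
im=cv2.resize(im[180:420,120:420],None,fx=2.5,fy=2.5,interpolation=cv2.INTER_CUBIC)
cv2.imwrite("pics/k.png",im)
E
```

```text
(no output)
```

View pics/k.png

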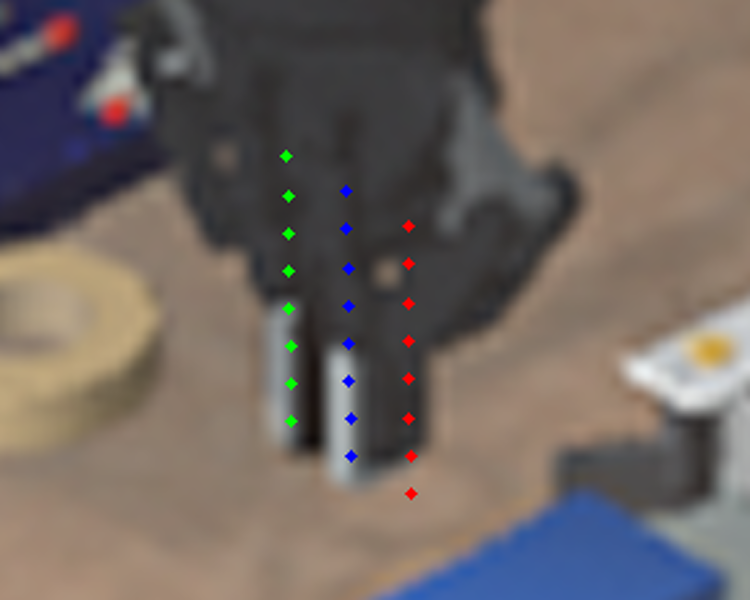

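Clearance check: closed fingers start widening about 32–35 mm above the tip, and the lip top is at 43 mm. I'll raise TCP to about 13 mm for margin and go on.

```bash
python3 -m creep '[[0,-0.001,0,-0.003,0],[0,0.003,0,0,0],[0,0.003,0,0,0],[0,0.003,0,0,0]]'
python3 -m creep '[[0,0.003,0,0,0],[0,0.003,0,0,0],[0,0.003,0,0,0]]'
python3 -m creep '[[0,0.003,0,0,0],[0,0.003,0,0,0],[0,0.003,0,0,0]]'
```

```text
time: 15.88
eef_pos: [537.0, 21.1, 12.9]
tcp_rot: [-3.141, 0.0, -0.004]
contact_force: [-3.5, 0.6, 2.8]
opening: -0.3
time: 16.13
eef_pos: [546.3, 20.9, 12.8]
tcp_rot: [3.142, 0.0, -0.005]
contact_force: [-3.6, 0.2, 3.6]
opening: -0.1
time: 16.38
eef_pos: [555.4, 20.9, 12.8]
tcp_rot: [3.141, -0.0, -0.004]
contact_force: [-2.1, 0.5, 1.8]
opening: -0.1
```

```bash
python3 -m creep '[[0,0.003,0,0,0],[0,0.003,0,0,0],[0,0.003,0,0,0],[0,0.003,0,0,0]]'
python3 -m creep '[[0,0.003,0,0,0],[0,0.003,0,0,0],[0,0.003,0,0,0],[0,0.003,0,0,0]]'
python3 -m creep '[[0,0.003,0,0,0],[0,0.003,0,0,0],[0,0.003,0,0,0],[0,0.003,0,0,0]]'
```

```text
time: 16.72
eef_pos: [567.4, 20.9, 12.8]
tcp_rot: [3.142, -0.0, -0.004]
contact_force: [-2.4, 0.0, -0.5]
opening: -0.4
time: 17.05
eef_pos: [579.4, 20.9, 12.8]
tcp_rot: [3.142, 0.0, -0.004]
contact_force: [-1.9, -0.7, -0.1]
opening: 0.2
time: 17.38
eef_pos: [591.4, 20.8, 12.8]
tcp_rot: [3.142, 0.0, -0.004]
contact_force: [-1.2, 0.2, -0.3]
opening: -0.4
```

Now feeling for the plunger: 2 mm steps to 600, then 1 mm.

```bash
python3 -m creep '[[0,0.002,0,0,0],[0,0.002,0,0,0],[0,0.002,0,0,0],[0,0.002,0,0,0]]'
for i in 1; do python3 -m creep '[[0,0.001,0,0,0],[0,0.001,0,0,0]]'; done
```

```text
time: 17.72
eef_pos: [599.2, 20.7, 12.8]
tcp_rot: [3.142, 0.0, -0.004]
contact_force: [-2.3, 0.3, 2.1]
opening: 0.2
time: 17.88
eef_pos: [601.1, 20.7, 12.8]
tcp_rot: [3.142, 0.0, -0.004]
contact_force: [-2.9, 0.2, 1.4]
opening: 0.3
```

```bash
python3 -m creep '[[0,0.001,0,0,0],[0,0,0,0,0]]'
python3 - <<'E'
from h import *
s=snapshot("scene")
crop(s,250,180,350,290,6,"s13.png")
for i in range(3): print(state()["contact_force"].round(1))
E
```

```text
time: 18.05
eef_pos: [602.2, 20.7, 12.8]
tcp_rot: [3.142, -0.0, -0.004]
contact_force: [-0.3, -0.1, -0.2]
opening: -0.1
[-0.4 -0.6  0.1]
[-0.4 -0.6  0.1]
[-0.4 -0.6  0.1]
```

View pics/s13.png

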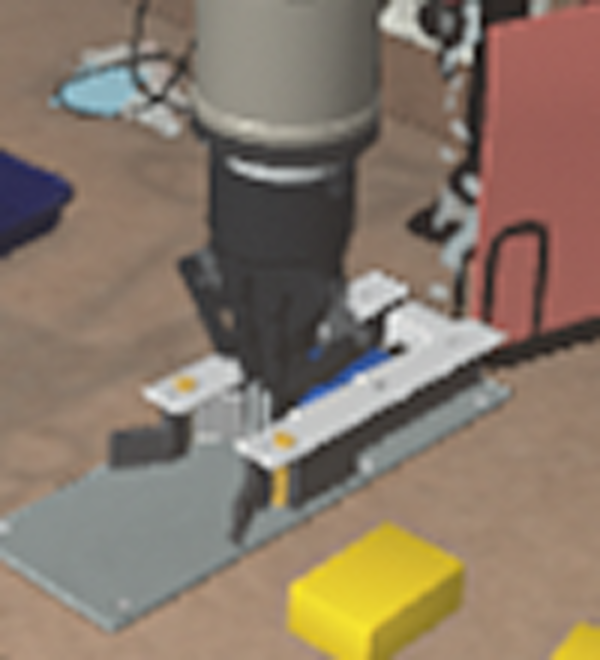

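```bash
python3 -m creep '[[0,0.001,0,0,0]]' | grep -E "eef|force"
python3 -m creep '[[0,0.001,0,0,0]]'| grep -E "eef|force"
python3 -m creep '[[0,0.001,0,0,0]]'| grep -E "eef|force"
```

```text
eef_pos: [602.9, 20.7, 12.8]
contact_force: [-1.6, 0.3, 0.6]
eef_pos: [604.0, 20.7, 12.8]
contact_force: [-0.6, 0.9, -0.4]
eef_pos: [605.1, 20.7, 12.8]
contact_force: [-2.0, 0.0, 0.2]
```

```bash
python3 -m creep '[[0,0.001,0,0,0]]' | grep -E "eef|force"
python3 -m creep '[[0,0.001,0,0,0]]'| grep -E "eef|force"
```

```text
eef_pos: [606.2, 20.7, 12.8]
contact_force: [-2.2, 0.2, -0.2]
eef_pos: [607.3, 20.7, 12.8]
contact_force: [0.5, 0.6, -0.7]
```

```bash
python3 -m creep '[[0,0.001,0,0,0]]' | grep -E "eef|force"
python3 -m creep '[[0,0.001,0,0,0]]'| grep -E "eef|force"
```

```text
eef_pos: [608.3, 20.7, 12.8]
contact_force: [-0.7, 0.6, 0.2]
eef_pos: [609.3, 20.7, 12.8]
contact_force: [-0.7, 0.1, -0.9]
```

```bash
python3 -m creep '[[0,0.001,0,0,0]]' | grep -E "eef|force"
```

```text
eef_pos: [610.2, 20.6, 12.8]
contact_force: [-1.0, -1.2, 1.4]
```

```bash
python3 -m creep '[[0,0.001,0,0,0]]' | grep -E "eef|force"
python3 -m creep '[[0,0.001,0,0,0]]'| grep -E "eef|force"
```

```text
eef_pos: [611.2, 20.7, 12.8]
contact_force: [-1.5, -0.2, -0.4]
eef_pos: [612.1, 20.6, 12.8]
contact_force: [-0.4, 0.1, 1.1]
```

```bash
python3 -m creep '[[0,0.001,0,0,0]]' | grep -E "eef|force"
```

```text
eef_pos: [613.2, 20.6, 12.8]
contact_force: [-1.8, -0.7, 0.7]
```

```bash
python3 -m creep '[[0,0.001,0,0,0]]' | grep -E "eef|force"
```

```text
eef_pos: [614.1, 20.6, 12.8]
contact_force: [-1.4, -0.1, 1.0]
```

```bash
python3 -m creep '[[0,0.001,0,0,0]]' | grep -E "eef|force"
```

```text
eef_pos: [615.1, 20.7, 12.8]
contact_force: [-1.9, -0.8, 1.3]
```

```bash
python3 -m creep '[[0,0.001,0,0,0]]' | grep -E "eef|force"
```

```text
eef_pos: [616.1, 20.7, 12.8]
contact_force: [-1.0, -1.0, 0.6]
```

```bash
python3 -m creep '[[0,0.001,0,0,0]]' | grep -E "eef|force"
```

```text
eef_pos: [617.1, 20.6, 12.8]
contact_force: [-1.0, 0.1, 1.0]
```

```bash
python3 -m creep '[[0,0.001,0,0,0]]' | grep -E "eef|force"
```

```text
eef_pos: [618.1, 20.6, 12.8]
contact_force: [-1.6, -0.2, 1.2]
```

```bash
python3 -m creep '[[0,0.001,0,0,0]]' | grep -E "eef|force"
```

```text
eef_pos: [619.0, 20.6, 12.8]
contact_force: [-8.0, 0.9, 6.3]
```

```bash
python3 -m creep '[[0,0.001,0,0,0]]' | grep -E "eef|force"
```

```text
eef_pos: [619.3, 20.7, 12.7]
contact_force: [-9.5, 1.2, 8.5]
```

Plunger touched at TCP x ≈ 618.5 (push went 1.5 → 8 N). About 3 mm more is wanted, so the target is ≈ 621.5.

```bash
python3 -m creep '[[0,0,0,0,0]]' | grep -E "eef|force"
python3 -m creep '[[0,0.001,0,0,0],[0,0,0,0,0]]' | grep -E "eef|force"
```

```text
eef_pos: [619.3, 20.6, 12.7]
contact_force: [-6.7, 0.2, 5.5]
eef_pos: [619.9, 20.6, 12.7]
contact_force: [-9.6, 0.6, 7.9]
```

```bash
python3 -m creep '[[0,0.001,0,0,0],[0,0,0,0,0]]' | grep -E "eef|force"
python3 -m creep '[[0,0,0,0,0]]' | grep -E "eef|force"
```

```text
eef_pos: [620.5, 20.5, 12.7]
contact_force: [-12.4, 0.6, 10.6]
eef_pos: [620.6, 20.6, 12.7]
contact_force: [-12.1, 0.6, 9.8]
```

```bash
python3 -m creep '[[0,0.001,0,0,0],[0,0,0,0,0]]' | grep -E "eef|force"
python3 -m creep '[[0,0,0,0,0]]' | grep -E "eef|force"
```

```text
eef_pos: [621.2, 20.5, 12.6]
contact_force: [-13.7, -0.0, 13.1]
eef_pos: [621.2, 20.5, 12.7]
contact_force: [-15.2, 0.4, 12.6]
```

```bash
python3 -m creep '[[0,0.0006,0,0,0],[0,0,0,0,0],[0,0,0,0,0]]' | grep -E "time|eef|force"
python3 - <<'E'
from h import *
s=snapshot("scene")
crop(s,250,180,350,290,6,"s14.png")
E
```

```text
time: 20.6
eef_pos: [621.5, 20.5, 12.6]
contact_force: [-15.7, 0.6, 12.0]
```

View pics/s14.png

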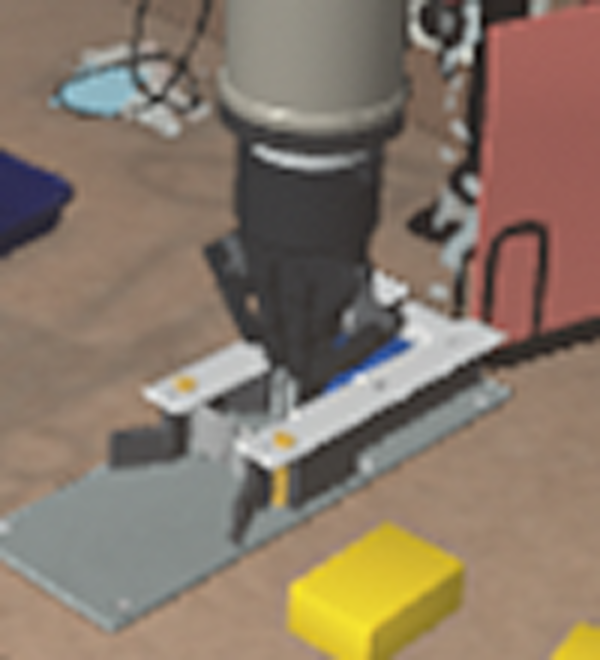

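The plunger is pressed about 3 mm, and the fingers are already past the leaves' swing. I'll ease back slowly to unload, then go straight up.

```bash
python3 -m creep '[[0,-0.001,0,0,0],[0,-0.001,0,0,0],[0,-0.001,0,0,0],[0,-0.001,0,0,0],[0,-0.001,0,0,0]]' | grep -E "time|eef|force"
python3 -m creep '[[0,-0.001,0,0,0],[0,-0.001,0,0,0],[0,-0.001,0,0,0],[0,0,0,0,0]]' | grep -E "time|eef|force"
python3 - <<'E'
from h import *
s=snapshot("scene")
crop(s,250,180,350,290,6,"s15.png")
E
```

```text
time: 21.07
eef_pos: [618.6, 20.7, 12.7]
contact_force: [0.1, 0.0, -0.6]
time: 21.4
eef_pos: [615.7, 20.6, 12.9]
contact_force: [1.1, 0.0, -1.3]
```

View pics/s15.png

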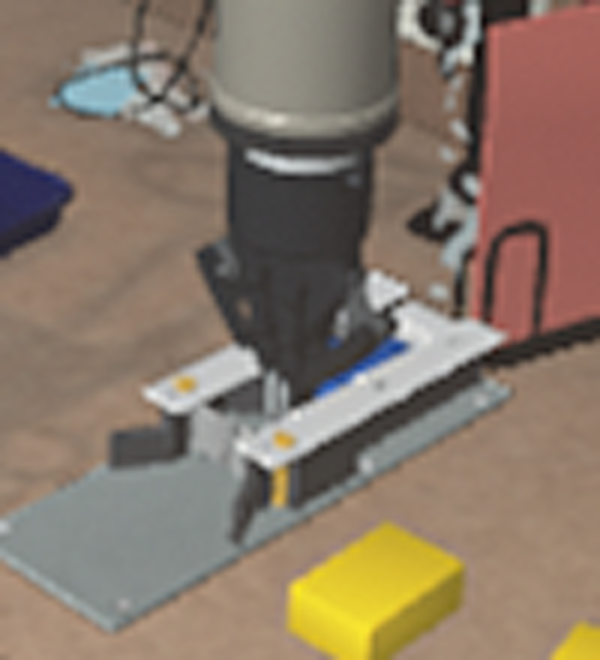

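```bash
python3 -m creep '[[0,0,0,-0.005,0],[0,0,0,-0.01,0],[0,0,0,-0.02,0],[0,0,0,-0.03,0],[0,0,0,-0.03,0]]' | grep -E "time|eef|force"
python3 -m creep '[[0,-0.03,0,-0.02,0],[0,-0.04,0,0,0],[0,-0.04,0,0,0],[0,-0.03,0,0,0],[0,-0.02,0,0,0]]' | grep -E "time|eef|force"
python3 -m creep '[[0,0,-0.03,0,0],[0,0,-0.04,0,0],[0,0,-0.04,0,0],[0,0,-0.03,0,0],[0,0,0,0,0]]' | grep -E "time|eef|force"
python3 - <<'E'
from h import *
s=snapshot("scene");t=snapshot("top")
crop(s,250,180,350,290,6,"s16.png");crop(t,270,160,390,260,6,"t16.png")
for n,c in(("scene",s),("top",t)):
  for l,z in(("tape",0),("jar",0),("small_block",0)):
    print(n,l,[(round(d["conf"],2),ray(c,d["at"][1],d["at"][0],z)[:2].round()) for d in landmark_of(n,l)][:2])
E
```

```text
time: 21.87
eef_pos: [615.3, 20.2, 109.4]
contact_force: [0.6, 0.0, 0.4]
time: 22.28
eef_pos: [452.5, 21.3, 127.9]
contact_force: [0.6, 1.1, 0.7]
time: 22.7
eef_pos: [456.4, 167.4, 128.2]
contact_force: [0.2, 0.9, -0.1]
scene tape [(0.72, array([478., 221.]))]
scene jar [(0.5, array([ 690., -186.])), (0.3, array([532.,  26.]))]
scene small_block [(0.91, array([ 674., -323.]))]
top tape []
top jar [(0.68, array([ 679., -193.]))]
top small_block [(0.64, array([ 668., -309.]))]
```

View pics/s16.png

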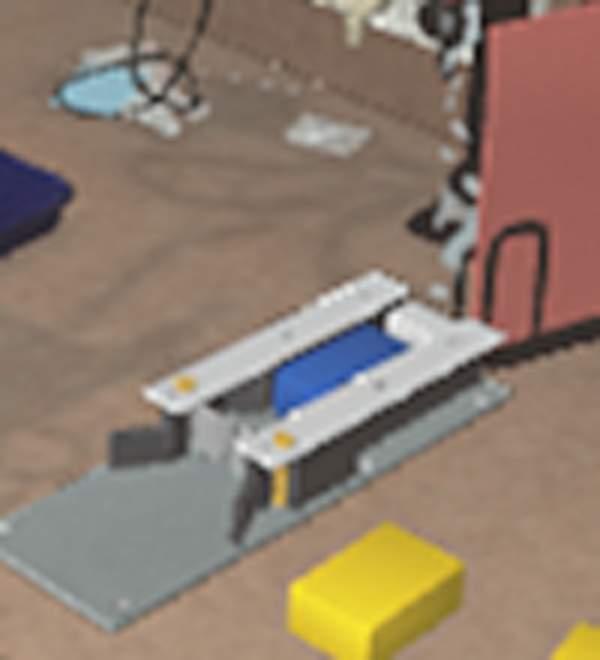

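View pics/t16.png

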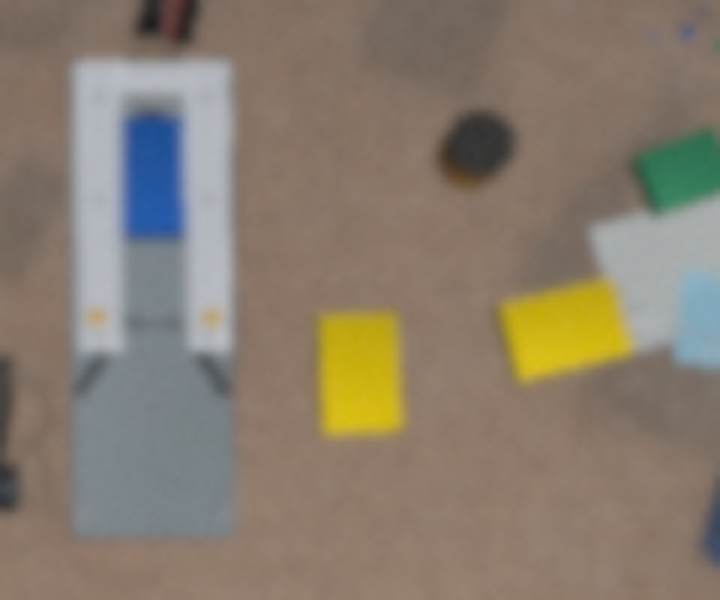

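The block sits straight behind the slot (top crop, rows 115–238). The gate line is shut at row 320, and the bystanders haven't moved. Handing in.

```bash
python3 -m creep '[[0,0,0,0,0],[0,0,0,0,0]]' | grep -E "time|eef|force"; python3 -c "
from cell import *
print(hand_in())"
```

```text
time: 23.27
eef_pos: [456.4, 161.0, 127.9]
contact_force: [-0.8, 0.1, -0.3]
the job is handed in; nothing more can be done
None
```

The blue block is loaded in the bay, and I handed the job in at 23.3 s. I laid it lengthwise on the front plate, pushed it through the gate with closed fingers, and took the hand out straight up.

**Plunger:** I felt it at TCP x ≈ 618.5 mm and stopped at 621.5 mm. That is roughly 3 mm of its 6 mm travel (2.6–3.5 mm by my estimate), at about 16 N. This comes from feel and arm position only, because the plunger's travel can't be read directly. I then eased back 6 mm to unload it before lifting out.

**Last checks:**
- The final pictures show the block straight in the lane, the gate shut behind it, and the arm clear with about 0 N on the wrist.
- The network positions for the jar and small block agree with the first ones within its usual scatter of about 1–2 cm. For the tape, only the scene camera found it, in place; the top camera missed it.

**What went less smoothly:**
- Setting the block down peaked at about 24 N for a moment.
- The first push on the gate read 12 N instead of 4–8 N, with the block tending to tip. I lowered the fingers and it dropped to about 4–5 N.
- Some upward force, about 12 N, came back against the plunger.

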